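# Put the piping nozzle away and wedge the nozzle box shut

## Task

Put the piping nozzle that stands on the worktop into the wooden nozzle box beside the one already in there, then shut the box: enter the narrow end of its dovetailed lid at the wide mouth of the box and slide it in until it wedges tight between the two cheeks, with a firm push but without forcing it, or the cheeks will split. Let go of everything and leave the other things on the worktop where they are.

Things in the scene. Friction and masses are not known exactly. Their poses are not given: they have to be found in the camera images.
- nozzle_box: Brown wooden box, 146 long (x) x 128 wide (y) x 64 high, on suction feet: it does not move. Origin on the worktop under its middle; +x runs from the open mouth (x = -70) to the closed end (+70), away from the robot give or take 0.3 rad. The walls end at z = 51 in a flat ledge on which the lid slides; on it stand two cheeks, 13 high, that lean in over the lid 22 degrees from upright.
- box_mouth (a point): Middle of the mouth, at ledge height; axes as the box. Here the way between the cheeks is widest: about 97 wide at the ledge, 86 at the cheeks' tops. It narrows towards the closed end by 5 degrees on each side. A lid whose origin is 20 or more in front of this point (-x) can be laid between the cheeks from above; farther in it can only slide.
- box_end (a point): Middle of the closed end, at ledge height; the way is about 72 wide here at the ledge. The lid never gets as far: it wedges with its origin 67 to 89 mm short of this point, within 1 mm of the centre line. The right cheek is screwed on through slots and has been set anew, so where exactly it wedges can only be felt.
- box_well (a point): Middle of the well's floor. The well is 106 long (x), 56 wide (y), 40 deep.
- left_cheek: Left (+y) cheek of the box, fixed to it; origin on the ledge above the box's origin, axes as the box. A lid held off the centre line first rubs on one cheek, with 3 to 8 N against the push: give way sideways. Once both cheeks hold it, it stops within 1 mm and stays; a push of 9 to 13 N along the box's +x then wedges it well, while from about 18 N on the cheeks may split.
- lid: Sliding lid, light wood, 140 g, flat on the worktop left of the box, yaw within 0.5 rad of the robot's x. 125 long (x), 12 thick; underside 97 wide at the tail, 75 at the narrow end (+x), which goes in first; long edges bevelled, so the top is 10 narrower. Origin: centre of the underside. A dark grip bar stands across it at x = -15: 14 thick (x), 48 wide (y), z = 12 to 34.
- lid_grip (a point): Middle of the lid's grip bar, 24 mm above the lid's underside; axes as the lid.
- lid_nose (a point): Middle of the lid's narrow end, at its underside; axes as the lid.
- loose_nozzle: Steel piping nozzle, a cone 23 mm across at its foot and 34 high, 12 g, standing on its wide end on the worktop to the right of the box. Origin: centre of its foot, z up.
- boxed_nozzle: A smaller steel piping nozzle, 21 mm across and 29 high, standing in the far half of the box's well, about x = 36 of the box. Origin: centre of its foot.
- cake_plate: Cake plate, 165 mm across, bystander. Origin: centre of its underside.
- cake_slice: Slice of cake on the plate, 40 mm high, bystander. Origin: centre of its underside.
- floral_cup: Cup with a flower pattern, 57 mm high, bystander at the front right.
- creamer: Small steel creamer, 64 mm high, bystander at the left.
- teaspoon: Teaspoon, bystander at the left.
- timer: White kitchen timer, 62 mm square, 18 mm high, bystander at the front edge.
- order_pad: Order pad, 148 x 109 x 13 mm, bystander at the front edge.
Not all that is in view belongs to the job. Several things have the shape of the lid; the one meant has the colours described above.

How it is judged:
By the outcome, as a careful person would: the job done as asked, in the order asked, and still so for the second after the job is handed in, with the robot touching nothing.
It also fails if it takes over 67 s, if anything falls off the work surface, if the arm or the gripper's body presses on something with over 40 N, if the wrist force passes 120 N, or if a joint passes its speed limit or range.

## Robot

A 6-joint arm with a two-finger parallel gripper is mounted at the origin on a cart in front of the work surface, level with it; the furniture and walls round the work are solid. World frame = base frame: x ahead of the robot, y to its left, z up, the work surface at z = 0. Lengths are in mm, angles in rad, forces in N, time in s.
With the tool pointing down it reaches from about 275 to 850 mm from the base axis. Payload 5.2 kg.
Tool frame: the origin (TCP) lies between the finger pads; the fingertips stand 17 mm ahead of it and the grasp point (between the pads) lies 2 mm behind it; z points along the fingers, y is the line along which they close (so a half turn about z gives the same grasp; the last joint's range is limited). The gripper opens to 85 mm and grips with 20 to 120 N. Pads are 22 mm wide; open, the fingers measure 114 mm over their backs; the gripper's body (76 mm by 85 mm) begins 54 mm behind the grasp point. The pads swing forward as they close: fully open they stand 13 mm farther back than shut.
Start: joints at [0.97, 0.259, 1.535, -0, 1.348, -0.203], TCP at [213.044, 507.067, 248.31] pointing down, gripper open.
Joint ranges: [-3.14, 3.14], [-0.91, 2.08], [0.19, 2.58], [-1.22, 4.36], [0.22, 2.71], [-3.12, 3.12]. Speed limits (rad/s): [2.57, 2.57, 3.14, 3.14, 3.14, 3.14].

## Interface

Orientations are given as a rotation vector (axis times angle).
In Python, from workcell import robot, cams, finish_job gives the robot as it stands.
- The arm moves only by the tool step_arm, never from a script. Its argument "steps" is a list of rows, each a list of 7 numbers: the shift along the world's x, y, z in mm, then the turn, a rotation vector about the world's x, y, z in degrees, then the finger opening in mm, from 0 to 85.4. In form: [[x, y, z, rx, ry, rz, jaw], ...]. A call has 1 to 10 rows; each row shifts and turns the commanded pose from where the row before left it; what a row does not reach is not made up. A row lasts 1/8 s, in which the tool goes at most 62.5 mm and 10.7 degrees, less where a joint would pass 70% of its speed; a pose out of reach is approached as far as the arm can. A call with a gripper value outside its range is refused whole. The fingers move at their own pace and stop on an object; "newtons" is the grip in N (left out, the last holds). Time passes only in rows, so rows that do not move let the fingers close. It gives the time, the measured TCP pose, the force, the opening and the grip force at its end, in the units of the state.
- robot.get_state(): the state, without advancing time (a new reading comes with each control period).
- cams.camera(name): name is "side" or "top" or "wrist"; returns the picture (420x560x3 uint8, red, green, blue); there is no depth.
- cams.camera_info(name): a dict with "vfov" (degrees; the focal length in pixels is half the picture's height over the tangent of half this angle, whatever the lens; pixels are square), "cx", "cy" (the principal point, pixels), "camera_from_world" (4x4, takes a point from world to camera coordinates); the wrist camera has in their place "tool_from_camera" (4x4, takes a point from camera to tool coordinates, whose origin is the TCP and whose axes are the flange's). Camera axes: x right, y up, looking along -z (the intrinsics and any distortion apply to the point x, -y, -z); pixel columns grow to the right and rows downward; lengths in mm; the calibration is good to about 2 mm. A picture is of the moment at which its call begins: read the wrist's pose just before it. camera_info takes no time and is no camera call.
- finish_job(): hands the job in; it is judged then, once.
The state is a dict: "time": time; "qpos": joint angles; "qd": joint speeds; "joint_efforts": joint torques, N m; "ee_pos": TCP position; "tcp_rot": TCP orientation; "contact_force": force on the tool from outside, world axes, zero at the start; "torque": the same for the moment, N m; "grip_width": finger opening in mm; "grip_force": force on a finger pad.
Only numpy, scipy, OpenCV 4.12 (cv2) and the standard library are available. Lean on these libraries where they do the work, as an engineer would, in place of code of your own. Each camera call takes 0.05 s, during which the arm holds its last target. There are 200 camera calls.

## Working session

There is one attempt and no reset: what is moved stays moved. The work goes in short steps, Python scripts to look and compute and a tool call to move; the robot and the scene stay as the last step left them, time stands still between calls to the robot, and variables do not carry over. Pictures are saved under pics/ and viewed, at most 10 in all, crops included, and the job is handed in when it is done.

Besides the shell and the picture viewer there is one more tool, called as name([rows], argument=value, ...), one row to a line, values as JSON. step_arm: Moves the arm, as the interface text tells. Its arguments: {"type":"object","properties":{"steps":{"type":"array"},"newtons":{"type":"number"}},"required":["steps"]}

```bash
ls; mkdir -p pics; python3 - <<'E'
from workcell import robot,cams
import cv2,numpy as np
np.set_printoptions(suppress=True,precision=4)
s=robot.get_state();print(s)
for n in["top","side","wrist"]:
    print(n,cams.camera_info(n))
    cv2.imwrite(f"pics/{n}0.png",cams.camera(n)[:,:,::-1])
E
```

```text
pics
{'time': 0.0, 'qpos': array([ 0.9702,  0.2594,  1.5361,  0.    ,  1.348 , -0.2028]), 'qd': array([-0.0002, -0.0002,  0.    ,  0.001 , -0.0008,  0.    ]), 'joint_efforts': array([ -0.0023, -44.6041, -29.056 ,  -0.0008,   0.0121,  -0.    ]), 'ee_pos': array([212.7459, 506.6291, 247.4437]), 'tcp_rot': array([-0.6206, -3.0789,  0.0027]), 'contact_force': array([-0.42  ,  0.0365,  0.4615]), 'torque': array([-0.0413,  0.0312, -0.0311]), 'grip_force': 0.0, 'grip_width': 85.52436600388918}
top {'vfov': 47.386406521968055, 'cx': 275.3688830623027, 'cy': 209.60321286310435, 'camera_from_world': array([[   -0.0184,    -0.9998,     0.0039,     5.4233],
       [    0.9949,    -0.0179,     0.0988,  -537.2398],
       [   -0.0987,     0.0057,     0.9951, -1509.8385],
       [    0.    ,     0.    ,     0.    ,     1.    ]])}
side {'vfov': 57.312940838412004, 'cx': 277.70223356675064, 'cy': 205.75853781619918, 'camera_from_world': array([[   -0.9738,    -0.2268,     0.0173,   512.2801],
       [    0.1654,    -0.6542,     0.738 ,  -132.3434],
       [   -0.156 ,     0.7215,     0.6746, -1060.4906],
       [    0.    ,     0.    ,     0.    ,     1.    ]])}
wrist {'vfov': 60.1590504312298, 'cx': 277.42934106166047, 'cy': 215.93223844783066, 'tool_from_camera': array([[  -0.0001,    0.9625,    0.2712,   68.9098],
       [   1.    ,    0.0004,   -0.0011,   -0.2448],
       [  -0.0012,    0.2712,   -0.9625, -125.2449],
       [   0.    ,    0.    ,    0.    ,    1.    ]])}
```

View pics/top0.png

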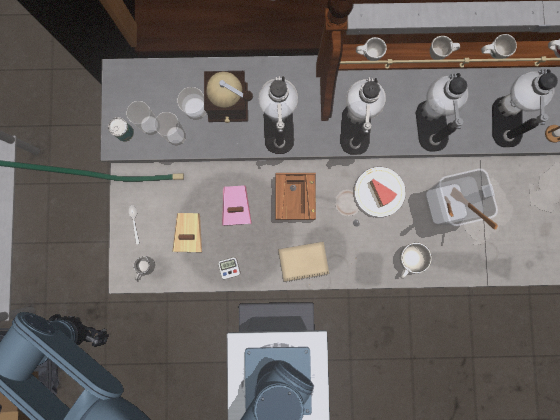

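View pics/side0.png

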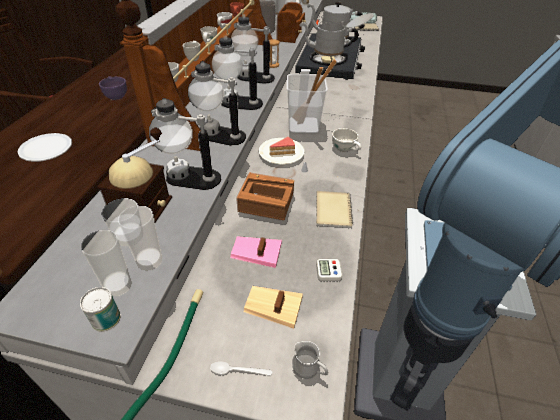

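The top view shows the lid (yellow wood, dark bar) at about (187,233), a pink decoy at (236,206), the box at (295,197) and a tiny nozzle at about (356,222). The side view shows the nozzle at about (305,165), the lid at (273,306) and the box at (266,197).

```bash
cat > h.py <<'E'
import numpy as np,cv2
from scipy.spatial.transform import Rotation as R
from workcell import robot,cams
np.set_printoptions(suppress=True,precision=2)
def cam(name):
    i=cams.camera_info(name); f=210/np.tan(np.radians(i["vfov"]/2))
    if name=="wrist":
        s=robot.get_state(); T=np.eye(4); T[:3,:3]=R.from_rotvec(s["tcp_rot"]).as_matrix(); T[:3,3]=s["ee_pos"]
        W=T@i["tool_from_camera"]
    else: W=np.linalg.inv(i["camera_from_world"])
    return W,f,i["cx"],i["cy"]
def snap(name,fn):
    c=cam(name); im=cams.camera(name)[:,:,::-1].copy(); cv2.imwrite(f"pics/{fn}.png",im); np.savez(f"pics/{fn}.npz",W=c[0],k=c[1:]); return im,c
def load(fn):
    d=np.load(f"pics/{fn}.npz"); return cv2.imread(f"pics/{fn}.png"),(d["W"],*d["k"])
def ray(c,px):
    W,f,cx,cy=c; d=W[:3,:3]@np.array([(px[0]-cx)/f,-(px[1]-cy)/f,-1]); return W[:3,3],d/np.linalg.norm(d)
def plane(c,px,z):
    o,d=ray(c,px); return o+d*(z-o[2])/d[2]
def proj(c,p):
    W,f,cx,cy=c; q=np.linalg.inv(W)@np.append(p,1); return np.array([cx+f*q[0]/-q[2],cy-f*q[1]/-q[2]])
def tri(a,b):
    (o1,d1),(o2,d2)=a,b; t=np.linalg.lstsq(np.stack([d1,-d2],1),o2-o1,rcond=None)[0]; p,q=o1+t[0]*d1,o2+t[1]*d2; return (p+q)/2,np.linalg.norm(p-q)
E
python3 - <<'E'
from h import *
for n in["top","side"]:
    im=cv2.imread(f"pics/{n}0.png");c=cam(n)
    h=cv2.cvtColor(im,cv2.COLOR_BGR2HSV)
    print(n)
    for p,z in ([((187,237),34),((236,209),34),((295,197),64),((356,222),17),((346,202),0),((303,262),13),((379,192),0)] if n=="top" else [((280,300),24),((266,190),64),((305,165),17)]):
        print(p,plane(c,p,z))
im=cv2.imread("pics/top0.png")[160:270,150:430]
cv2.imwrite("pics/c0.png",cv2.resize(im,None,fx=2.8,fy=2.8,interpolation=cv2.INTER_CUBIC))
E
```

```text
top
(187, 237) [454.17 277.81  34.  ]
(236, 209) [540.71 121.41  34.  ]
(295, 197) [572.2 -66.5  64. ]
(356, 222) [ 493.36 -263.61   17.  ]
(346, 202) [ 560.74 -236.12    0.  ]
(303, 262) [368.28 -89.86  13.  ]
(379, 192) [ 591.81 -345.54    0.  ]
side
(280, 300) [455.27 281.79  24.  ]
(266, 190) [576.22 -56.36  64.  ]
(305, 165) [ 493.39 -272.84   17.  ]
```

View pics/c0.png

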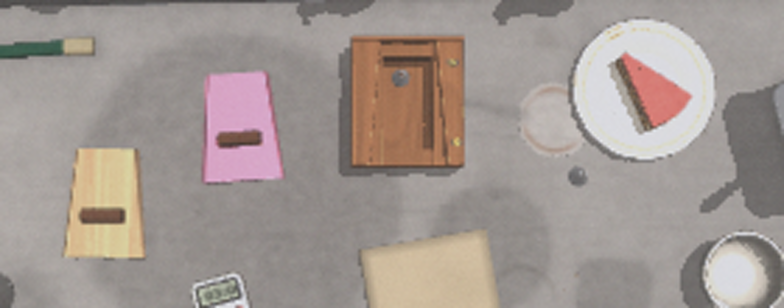

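The loose nozzle is at about (493,-265), the box at about (572,-65) with little yaw, and the lid at about (454,280). The boxed nozzle sits far left in the well. Next I'll take wrist views, starting above the lid.

step_arm([
  [30, -24, 0, 0, 0, -9, 85],
  [30, -24, 0, 0, 0, -9, 85],
  [30, -24, 0, 0, 0, -9, 85],
  [30, -24, 0, 0, 0, -9, 85],
  [30, -24, 0, 0, 0, -9, 85],
  [30, -24, 0, 0, 0, -9, 85],
  [30, -24, 0, 0, 0, -9, 85],
  [30, -24, 0, 0, 0, -4, 85],
  [0, 0, 0, 0, 0, 0, 85],
  [0, 0, 0, 0, 0, 0, 85],
])

```text
time: 1.4
ee_pos: [452.6, 315.1, 247.9]
tcp_rot: [-2.217, -2.225, 0.001]
contact_force: [-0.5, 0.3, 0.1]
grip_width: 85.1
grip_force: 0.0
```

```bash
python3 - <<'E'
from h import *
im,c=snap("wrist","lid1");s=robot.get_state();print(s["time"],s["ee_pos"],s["tcp_rot"],s["qpos"])
E
```

```text
1.45 [452.29 315.45 248.07] [-2.22 -2.23  0.  ] [0.41 0.26 1.53 0.   1.35 0.4 ]
```

step_arm([
  [20, -58, 2, 0, 0, 0, 85],
  [20, -58, 2, 0, 0, 0, 85],
  [20, -58, 2, 0, 0, 0, 85],
  [20, -58, 2, 0, 0, 0, 85],
  [20, -58, 2, 0, 0, 0, 85],
  [20, -50, 2, 0, 0, 0, 85],
  [0, 0, 0, 0, 0, 0, 85],
  [0, 0, 0, 0, 0, 0, 85],
])

```text
time: 2.45
ee_pos: [572.5, -23.7, 260.1]
tcp_rot: [-2.216, -2.225, -0.0]
contact_force: [0.3, 0.0, 0.3]
grip_width: 85.0
grip_force: 0.0
```

```bash
python3 - <<'E'
from h import *
im,c=snap("wrist","box1");s=robot.get_state();print(s["time"],s["ee_pos"],s["tcp_rot"],s["qpos"])
a=cv2.imread("pics/lid1.png");
cv2.imwrite("pics/both.png",cv2.resize(np.vstack([a,im])[::1],(560,840))[:,:]) if 0 else cv2.imwrite("pics/both.png",cv2.resize(np.hstack([a,im]),(800,300),interpolation=cv2.INTER_AREA))
E
```

```text
2.5 [572.41 -23.17 260.2 ] [-2.21 -2.23 -0.  ] [-0.24  0.29  1.46  0.    1.39 -0.24]
```

View pics/box1.png

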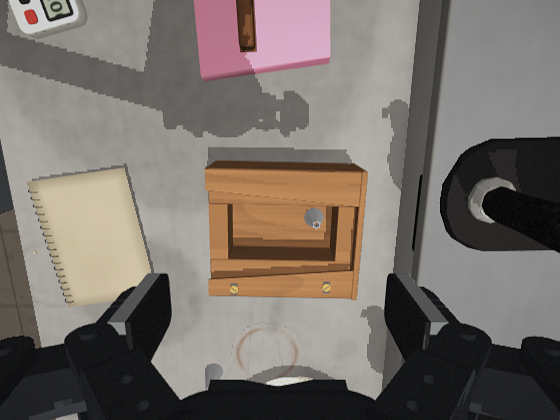

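View pics/lid1.png

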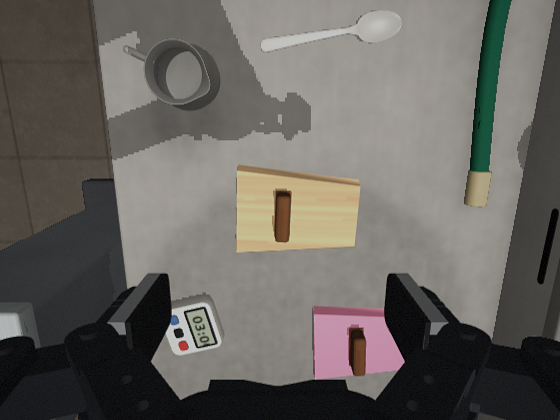

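In box1 the box spans (206,162)–(367,300), the boxed nozzle is at (314,218), and brass screws mark the right cheek at (234,289) and (327,287). In lid1 the lid spans (236,166)–(360,252) with its nose to the right and the bar at (283,216). I'll zoom on the box.

```bash
python3 - <<'E'
from h import *
im,c=load("box1")
cv2.imwrite("pics/c1.png",cv2.resize(im[152:312,190:380],None,fx=3.7,fy=3.7,interpolation=cv2.INTER_CUBIC))
l,cl=load("lid1")
h=cv2.cvtColor(l,cv2.COLOR_BGR2HSV)
m=cv2.inRange(h,(10,60,150),(30,255,255)); m[:140]=0;m[270:]=0;m[:,:215]=0;m[:,380:]=0
m=cv2.morphologyEx(m,cv2.MORPH_CLOSE,np.ones((25,25)))
ct=max(cv2.findContours(m,0,1)[0],key=cv2.contourArea)
ap=cv2.approxPolyDP(ct,5,True)[:,0];print(ap.tolist())
for p in ap: print(p,plane(cl,p,12))
b=cv2.inRange(h,(0,60,20),(20,255,130));b[:160]=0;b[260:]=0;b[:,:250]=0;b[:,310:]=0
ct=max(cv2.findContours(b,0,1)[0],key=cv2.contourArea);print(cv2.minAreaRect(ct),cv2.boundingRect(ct))
E
```

```text
[[237, 170], [236, 251], [353, 246], [358, 180]]
[237 170] [411.78 329.87  12.  ]
[236 251] [408.43 243.47  12.  ]
[353 246] [532.5  249.58  12.  ]
[358 180] [533.3  320.22  12.  ]
((281.9993591308594, 215.51783752441406), (15.739964485168457, 51.28872299194336), 2.0454084873199463) (274, 190, 17, 52)
```

View pics/c1.png

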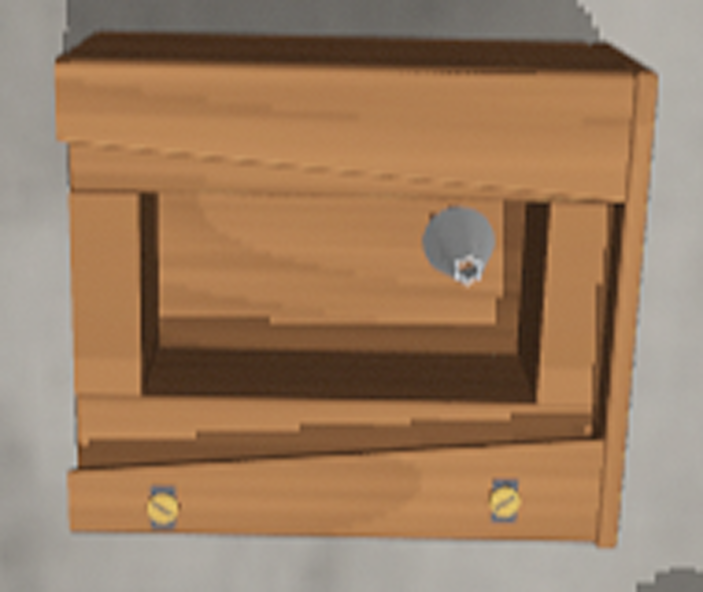

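The crop shows the well rim corners at (140,190), (142,397) and (538,403), cheek top edges, and the boxed nozzle foot at about (458,240).

```bash
python3 - <<'E'
from h import *
im,c=load("box1")
P=lambda x,y,z:plane(c,(x/3.7+190,y/3.7+152),z)
A=np.array
tl,bl,br=P(140,190,51),P(142,397,51),P(538,403,51)
print("rim",tl,bl,br,"len",np.linalg.norm(br-bl),np.linalg.norm(tl-bl))
yb=br-bl;yl=tl-bl
print("yaw long",np.arctan2(yb[1],yb[0]),"yaw short",np.arctan2(-yl[0],yl[1]))
l1,l2=P(57,60,64),P(635,75,64);r1,r2=P(70,530,64),P(598,542,64)
print("cheek outer",l1,l2,r1,r2,np.arctan2(*(l2-l1)[1::-1]),np.arctan2(*(r2-r1)[1::-1]))
print("ledge mouth",P(70,190,51),P(77,395,51))
print("inner top L",P(57,140,64),P(630,203,64)," R",P(70,467,64),P(602,437,64))
print("boxed foot",P(458,240,11))
print("well ctr",(tl+br)/2)
cl=load("lid1")[1]
print("bar ctr z34",plane(cl,(282.,217),34))
# side/top check of box not needed; nozzle in top/side
for n in["top","side"]:
    im=cv2.imread(f"pics/{n}0.png");c=cam(n)
    w=proj(c,A([493,-265,10])).astype(int);x,y=w-14
    g=cv2.cvtColor(im,cv2.COLOR_BGR2GRAY)[y:y+28,x:x+28];print(n,w);print(g[2:26,2:26])
E
```

```text
rim [525.25 -36.51  51.  ] [523.94 -93.51  51.  ] [630.04 -94.78  51.  ] len 106.11353941123134 57.01141994383572
yaw long -0.011964174818575899 yaw short -0.023055253598043234
cheek outer [508.19  -1.37  64.  ] [647.11  -4.38  64.  ] [ 505.52 -126.07   64.  ] [ 645.6  -128.99   64.  ] -0.021694161773444166 -0.02084296200597077
ledge mouth [507.31 -36.59  51.  ] [506.56 -93.01  51.  ]
inner top L [507.24 -20.9   64.  ] [647.99 -36.14  64.  ]  R [ 506.36 -107.87   64.  ] [644.85 -98.77  64.  ]
boxed foot [611.39 -60.74  11.  ]
well ctr [577.65 -65.65  51.  ]
bar ctr z34 [456.78 287.46  34.  ]
top [356 222]
[[185 182 181 181 180 181 182 186 180 183 179 180 182 182 182 162 117 118
  119 146 218 218 219 217]
 [181 179 180 181 182 183 181 183 178 175 172 173 182 185 154 165 157 117
  117 115 130 197 219 215]
 [163 172 175 179 178 177 174 172 162 163 170 180 184 178 163 166 167 162
  157 117 117 135 172 219]
 [163 157 152 154 155 156 154 161 162 174 184 186 178 166 164 166 163 168
  165 157 116 117 121 144]
 [179 174 168 168 167 168 173 177 182 185 185 169 168 167 166 166 165 165
  166 165
[... 3677 characters left out ...]
76 165 169 190 199 202 199 195 194 190 182 180 178 187 195 201 197
  198 201 202 203 202 198]
 [183 174 159 171 190 198 196 198 195 196 199 198 200 200 200 196 200 197
  201 202 202 200 198 201]
 [178 168 160 174 195 196 194 191 192 193 196 197 201 203 199 196 197 201
  199 198 201 201 200 200]
 [170 166 169 187 193 193 197 193 194 188 191 198 196 197 194 193 195 198
  196 196 196 195 199 202]
 [164 175 184 195 192 194 198 192 191 195 194 192 195 192 190 195 193 192
  191 192 194 194 197 199]
 [178 190 193 193 193 194 194 189 191 192 194 198 193 195 190 194 192 193
  192 196 196 194 196 196]
 [186 191 193 192 194 194 192 189 191 188 191 192 193 192 191 189 192 190
  195 193 194 190 195 195]]
```

step_arm([
  [-16, -46, -12, 0, 0, -1.4, 45],
  [-16, -46, -20, 0, 0, 0, 45],
  [-16, -46, -26, 0, 0, 0, 45],
  [-16, -46, -26, 0, 0, 0, 45],
  [-16, -52, -26, 0, 0, 0, 45],
  [0, 0, 0, 0, 0, 0, 45],
  [0, 0, 0, 0, 0, 0, 45],
])

```text
time: 3.38
ee_pos: [493.4, -259.3, 150.6]
tcp_rot: [-2.243, -2.199, -0.001]
contact_force: [0.6, -0.4, 0.4]
grip_width: 45.2
grip_force: 0.0
```

```bash
python3 - <<'E'
from h import *
im,c=snap("wrist","noz1");s=robot.get_state();print(s["time"],s["ee_pos"],s["tcp_rot"])
cv2.imwrite("pics/c2.png",im)
print(proj(c,np.array([492,-263,0])),proj(c,np.array([492,-263,34])))
E
```

```text
3.425 [ 493.85 -259.14  151.04] [2.24 2.2  0.  ]
[275.88 209.81] [275.73 222.16]
```

View pics/c2.png

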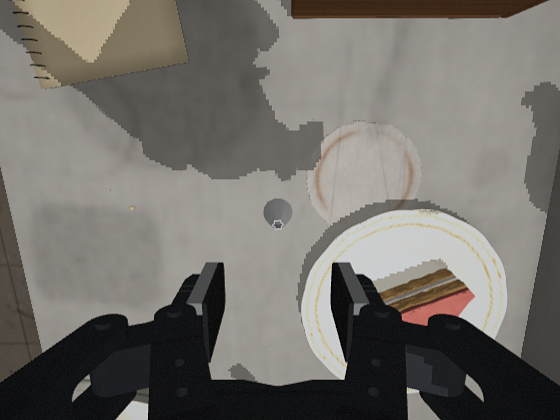

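The nozzle's foot is at about (278,211) and its tip at (278,225), which gives (493.6,-264.5). I'll descend and grip.

step_arm([
  [0, -5, -40, 0, 0, 0, 45],
  [0, 0, -45, 0, 0, 0, 45],
  [0, 0, -30, 0, 0, 0, 45],
  [0, 0, -13, 0, 0, 0, 45],
  [0, 0, 0, 0, 0, 0, 45],
  [0, 0, 0, 0, 0, 0, 5],
  [0, 0, 0, 0, 0, 0, 5],
  [0, 0, 0, 0, 0, 0, 5],
  [0, 0, 0, 0, 0, 0, 5],
  [0, 0, 0, 0, 0, 0, 5],
], newtons=20)

```text
time: 4.68
ee_pos: [494.1, -266.4, 23.9]
tcp_rot: [2.243, 2.196, 0.001]
contact_force: [2.1, 0.9, 6.4]
grip_width: 17.6
grip_force: 20.0
```

step_arm([
  [0, 0, 20, 0, 0, 0, 5],
  [0, 0, 40, 0, 0, 0, 5],
  [0, 0, 45, 0, 0, 0, 5],
  [13, 40, 0, 0, 0, 0, 5],
  [13, 40, 0, 0, 0, 0, 5],
  [13, 40, 0, 0, 0, 0, 5],
  [13, 40, 0, 0, 0, 0, 5],
  [14, 41, 0, 0, 0, 0, 5],
  [0, 0, 0, 0, 0, 0, 5],
  [0, 0, 0, 0, 0, 0, 5],
])

```text
time: 5.92
ee_pos: [558.9, -65.3, 127.5]
tcp_rot: [2.243, 2.199, -0.001]
contact_force: [0.6, 0.4, 0.3]
grip_width: 17.5
grip_force: 19.2
```

```bash
python3 - <<'E'
from h import *
im,c=snap("wrist","noz2");s=robot.get_state();print(s["time"],s["ee_pos"],s["tcp_rot"],s["grip_width"],s["contact_force"])
print(proj(c,s["ee_pos"]),proj(c,s["ee_pos"]-[0,0,24]))
cv2.imwrite("pics/c3.png",cv2.resize(im[60:360,80:480],None,fx=1.5,fy=1.5))
E
```

```text
5.975 [558.83 -65.75 127.44] [ 2.24  2.2  -0.  ] 17.841528463457347 [ 0.27 -0.15 -0.19]
[277.97 300.71] [277.84 274.15]
```

View pics/c3.png

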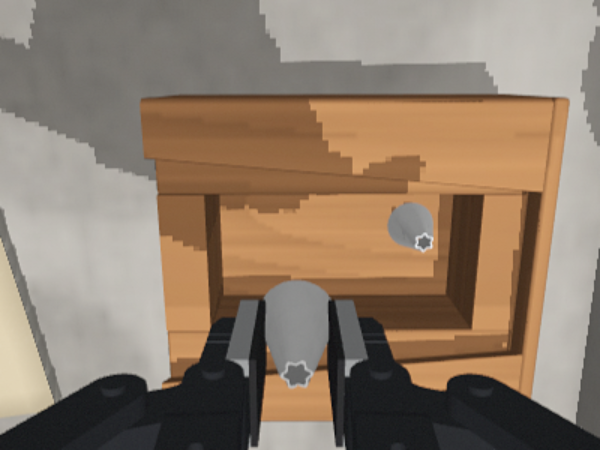

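The nozzle is held upright at (277,270), ready over the well. Lowering.

step_arm([
  [1, 0, -30, 0, 0, 0, 5],
  [0, 0, -30, 0, 0, 0, 5],
  [0, 0, -20, 0, 0, 0, 5],
  [0, 0, -7, 0, 0, 0, 5],
  [0, 0, -3, 0, 0, 0, 5],
  [0, 0, 0, 0, 0, 0, 5],
])

```text
time: 6.72
ee_pos: [560.5, -65.4, 38.0]
tcp_rot: [2.244, 2.197, 0.001]
contact_force: [0.1, -0.7, -0.6]
grip_width: 17.6
grip_force: 19.2
```

step_arm([
  [0, 0, -1, 0, 0, 0, 5],
  [0, 0, -1, 0, 0, 0, 5],
  [0, 0, 0, 0, 0, 0, 5],
])

```text
time: 7.1
ee_pos: [560.1, -64.9, 35.5]
tcp_rot: [2.244, 2.198, 0.0]
contact_force: [-0.7, -0.1, -1.0]
grip_width: 17.7
grip_force: 19.2
```

step_arm([
  [0, 0, -0.7, 0, 0, 0, 5],
  [0, 0, -0.7, 0, 0, 0, 5],
  [0, 0, 0, 0, 0, 0, 5],
])

```text
time: 7.48
ee_pos: [560.2, -64.9, 34.9]
tcp_rot: [2.244, 2.198, 0.0]
contact_force: [-3.0, 0.1, 7.5]
grip_width: 17.2
grip_force: 20.7
```

step_arm([
  [0, 0, 0.5, 0, 0, 0, 22],
  [0, 0, 0, 0, 0, 0, 26],
  [0, 0, 0, 0, 0, 0, 30],
  [0, 0, 0, 0, 0, 0, 32],
  [0, 0, 10, 0, 0, 0, 32],
  [0, 0, 25, 0, 0, 0, 32],
  [0, 0, 45, 0, 0, 0, 32],
  [0, 25, 45, 0, 0, 0, 32],
  [0, 20, 30, 0, 0, 0, 32],
  [0, 0, 0, 0, 0, 0, 32],
])

```text
time: 8.72
ee_pos: [561.7, -19.1, 193.1]
tcp_rot: [2.238, 2.196, 0.006]
contact_force: [0.2, -0.1, -0.6]
grip_width: 32.0
grip_force: 0.0
```

```bash
python3 - <<'E'
from h import *
im,c=snap("wrist","box2");s=robot.get_state();print(s["time"],s["ee_pos"],s["tcp_rot"],s["grip_width"],s["contact_force"])
x,y=proj(c,np.array([577,-65,51])).astype(int)
print(x,y,proj(c,np.array([560,-65,11])))
cv2.imwrite("pics/c4.png",cv2.resize(im[y-90:y+90,x-115:x+115],None,fx=3.3,fy=3.3,interpolation=cv2.INTER_CUBIC))
E
```

```text
8.775 [560.64 -19.62 191.02] [2.24 2.2  0.  ] 31.94327480037714 [-0.04 -0.35 -0.71]
296 263 [275.36 245.94]
```

View pics/c4.png

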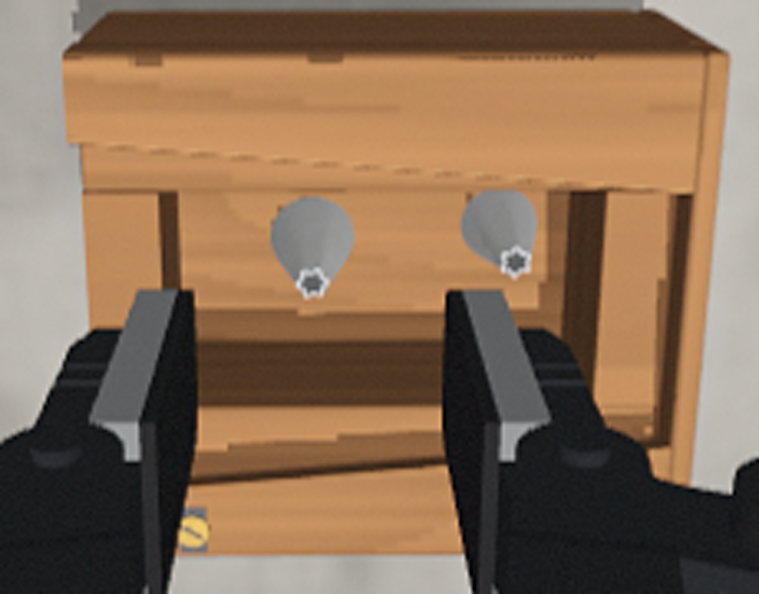

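Both nozzles stand in the well: the loose one at (312,240) and the original at (500,230). Now to the lid.

step_arm([
  [-17, 50, 0, 0, 0, 0, 45],
  [-17, 51, 0, 0, 0, 0, 45],
  [-17, 51, 0, 0, 0, 0, 45],
  [-17, 51, 0, 0, 0, 0, 45],
  [-17, 51, 0, 0, 0, 0, 45],
  [-17, 51, 0, 0, 0, 0, 45],
  [0, 0, -30, 0, 0, 0, 45],
  [0, 0, -35, 0, 0, 0, 45],
  [0, 0, 0, 0, 0, 0, 45],
  [0, 0, 0, 0, 0, 0, 45],
])

```text
time: 10.02
ee_pos: [458.5, 284.6, 124.7]
tcp_rot: [-2.245, -2.197, 0.001]
contact_force: [0.3, -0.3, -0.3]
grip_width: 45.0
grip_force: 0.0
```

```bash
python3 - <<'E'
from h import *
im,c=snap("wrist","lid2");s=robot.get_state();print(s["time"],s["ee_pos"],s["tcp_rot"],s["grip_width"])
h=cv2.cvtColor(im,cv2.COLOR_BGR2HSV)
m=cv2.inRange(h,(10,60,150),(30,255,255)); m=cv2.morphologyEx(m,cv2.MORPH_CLOSE,np.ones((15,15)))
ct=max(cv2.findContours(m,0,1)[0],key=cv2.contourArea)
ap=cv2.approxPolyDP(ct,6,True)[:,0]
for p in ap: print(p,plane(c,p,12))
b=cv2.inRange(h,(0,60,40),(20,255,140))
u,v=proj(c,np.array([457,286.5,34])).astype(int);k=np.zeros_like(b);k[v-60:v+60,u-35:u+35]=1;b*=k
ct=max(cv2.findContours(b,0,1)[0],key=cv2.contourArea);print((u,v),cv2.minAreaRect(ct),cv2.boundingRect(ct))
cv2.imwrite("pics/c5.png",im)
E
```

```text
10.075 [458.98 284.85 125.32] [2.24 2.2  0.  ] 45.11500593505976
[205 154] [412.12 329.26  12.  ]
[209 261] [409.28 254.44  12.  ]
[222 261] [418.45 254.24  12.  ]
[225 275] [419.92 243.44  12.  ]
[330 268] [494.78 247.21  12.  ]
[333 261] [496.81 252.52  12.  ]
[384 264] [532.95 249.44  12.  ]
[389 164] [532.15 320.15  12.  ]
[334 159] [496.05 324.2   12.  ]
[333 167] [495.5  318.98  12.  ]
(np.int64(275), np.int64(225)) ((276.0, 222.5), (79.0, 24.0), 90.0) (264, 183, 25, 80)
```

View pics/c5.png

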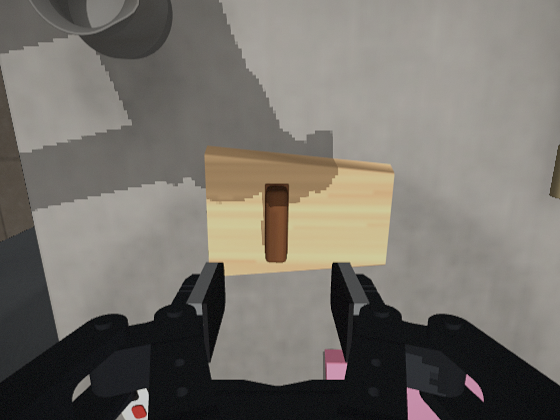

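The lid lies straight, with the bar's top face spanning (264–288, 191–262), centred under the tool. I'll descend and grip.

step_arm([
  [-1, 1, -40, 0, 0, 0, 45],
  [0, 0, -35, 0, 0, 0, 45],
  [0, 0, -15, 0, 0, 0, 45],
  [0, 0, -3.5, 0, 0, 0, 45],
  [0, 0, 0, 0, 0, 0, 5],
  [0, 0, 0, 0, 0, 0, 5],
  [0, 0, 0, 0, 0, 0, 5],
  [0, 0, 0, 0, 0, 0, 5],
  [0, 0, 0, 0, 0, 0, 5],
], newtons=50)

```text
time: 11.2
ee_pos: [458.3, 286.5, 32.4]
tcp_rot: [2.243, 2.197, 0.005]
contact_force: [0.3, -0.1, 6.4]
grip_width: 12.6
grip_force: 51.0
```

step_arm([
  [0, 0, 15, 0, 0, 0, 5],
  [0, 0, 40, 0, 0, 0, 5],
  [0, 0, 45, 0, 0, 0, 5],
  [-1, -45, 0, 0, 0, 0, 5],
  [-1, -50, 0, 0, 0, 0, 5],
  [-1, -50, 0, 0, 0, 0, 5],
  [-1, -50, 0, 0, 0, 0, 5],
  [-1, -50, 0, 0, 0, 0, 5],
  [-1, -50, 0, 0, 0, 0, 5],
  [-2, -54, 0, 0, 0, 0, 5],
])

```text
time: 12.45
ee_pos: [448.8, -64.3, 131.8]
tcp_rot: [2.243, 2.198, 0.001]
contact_force: [0.9, 0.3, -0.9]
grip_width: 12.9
grip_force: 50.0
```

step_arm([
  [0, 0, 0, 0, 0, 0, 5],
  [0, 0, 0, 0, 0, 0, 5],
])

```text
time: 12.7
ee_pos: [448.7, -62.7, 131.3]
tcp_rot: [-2.245, -2.196, -0.0]
contact_force: [0.0, -0.0, -1.5]
grip_width: 12.8
grip_force: 50.0
```

```bash
python3 - <<'E'
from h import *
im,c=snap("wrist","lid3");s=robot.get_state();print(s["time"],s["ee_pos"],s["tcp_rot"],s["grip_width"],s["contact_force"],s["torque"])
h=cv2.cvtColor(im,cv2.COLOR_BGR2HSV)
m=cv2.inRange(h,(10,60,150),(30,255,255));
# project predicted lid corners (top face, z = tcp-19.5) for comparison
Rm=R.from_rotvec(s["tcp_rot"]).as_matrix(); lx=Rm[:,1]*np.sign(Rm[0,1]); ly=np.array([-lx[1],lx[0],0])
o=s["ee_pos"]+[0,0,-31.5]+15*lx
for X,Y in((62.5,32.5),(62.5,-32.5),(-62.5,43.5),(-62.5,-43.5)): print(X,Y,proj(c,o+X*lx+Y*ly+[0,0,12]))
cv2.imwrite("pics/c6.png",im)
E
```

```text
12.75 [448.71 -62.02 131.16] [-2.24 -2.2  -0.  ] 12.948065396475645 [ 0.06  0.02 -0.81] [ 0.02  0.03 -0.03]
62.5 32.5 [466.43 203.26]
62.5 -32.5 [446.81 340.85]
-62.5 43.5 [159.98 177.28]
-62.5 -43.5 [176.53 361.87]
```

View pics/c6.png

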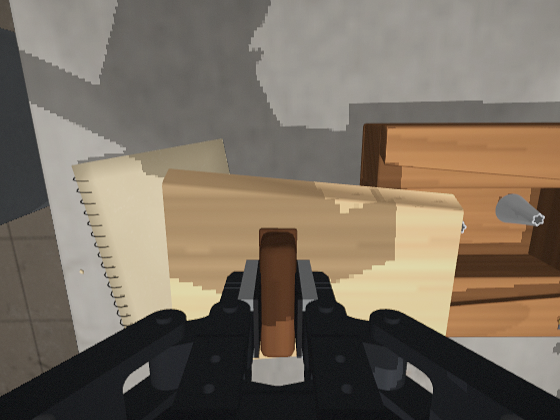

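The wrist picture shows the lid held level, with its nose at (460,206) pointing at the box mouth. That agrees with the projected corners to about 2 mm. I'll lower it by feel from here.

step_arm([
  [0, 0, -20, 0, 0, 0, 5],
  [0, 0, -12, 0, 0, 0, 5],
  [0, 0, -4, 0, 0, 0, 5],
  [0, 0, -3, 0, 0, 0, 5],
  [0, 0, -3, 0, 0, 0, 5],
  [0, 0, 0, 0, 0, 0, 5],
])

```text
time: 13.5
ee_pos: [449.1, -62.9, 88.9]
tcp_rot: [-2.244, -2.198, -0.0]
contact_force: [-0.7, -0.2, -1.2]
grip_width: 13.0
grip_force: 50.0
```

step_arm([
  [0, 0, -2, 0, 0, 0, 5],
  [0, 0, -1.5, 0, 0, 0, 5],
  [0, 0, -1, 0, 0, 0, 5],
  [0, 0, 0, 0, 0, 0, 5],
])

```text
time: 14.0
ee_pos: [449.0, -62.9, 84.3]
tcp_rot: [-2.244, -2.198, 0.0]
contact_force: [-0.3, 0.1, -1.8]
grip_width: 12.6
grip_force: 50.0
```

step_arm([
  [0, 0, -0.6, 0, 0, 0, 5],
  [0, 0, -0.6, 0, 0, 0, 5],
  [0, 0, 0, 0, 0, 0, 5],
])

```text
time: 14.38
ee_pos: [449.1, -63.0, 83.3]
tcp_rot: [2.244, 2.198, 0.0]
contact_force: [-1.1, -0.3, 0.3]
grip_width: 12.7
grip_force: 50.2
```

step_arm([
  [8, -0.17, 0, 0, 0, 0, 5],
  [10, -0.21, 0, 0, 0, 0, 5],
  [10, -0.21, 0, 0, 0, 0, 5],
  [10, -0.21, 0, 0, 0, 0, 5],
  [0, 0, 0, 0, 0, 0, 5],
])

```text
time: 15.0
ee_pos: [489.0, -64.1, 83.4]
tcp_rot: [2.243, 2.197, 0.002]
contact_force: [1.8, 0.7, 0.9]
grip_width: 12.5
grip_force: 50.4
```

step_arm([
  [8, -0.17, 0, 0, 0, 0, 5],
  [8, -0.17, 0, 0, 0, 0, 5],
  [8, -0.17, 0, 0, 0, 0, 5],
  [0, 0, 0, 0, 0, 0, 5],
])

```text
time: 15.5
ee_pos: [511.8, -64.3, 83.4]
tcp_rot: [2.244, 2.198, 0.001]
contact_force: [-0.1, 0.5, 3.2]
grip_width: 13.1
grip_force: 50.6
```

step_arm([
  [6, -0.13, 0.2, 0, 0, 0, 5],
  [6, -0.13, 0, 0, 0, 0, 5],
  [4, -0.08, 0, 0, 0, 0, 5],
  [0, 0, 0, 0, 0, 0, 5],
])

```text
time: 16.0
ee_pos: [526.9, -64.5, 83.4]
tcp_rot: [-2.244, -2.198, 0.0]
contact_force: [-3.1, -0.2, 5.1]
grip_width: 12.7
grip_force: 50.8
```

step_arm([
  [0, 0, 0.4, 0, 0, 0, 5],
  [3, -0.06, 0, 0, 0, 0, 5],
  [3, -0.06, 0, 0, 0, 0, 5],
  [0, 0, 0, 0, 0, 0, 5],
])

```text
time: 16.5
ee_pos: [533.4, -64.8, 83.6]
tcp_rot: [2.244, 2.198, 0.0]
contact_force: [0.3, 0.2, -0.8]
grip_width: 12.6
grip_force: 50.0
```

step_arm([
  [3, -0.06, 0, 0, 0, 0, 5],
  [2, -0.04, 0, 0, 0, 0, 5],
  [0, 0, 0, 0, 0, 0, 5],
])

```text
time: 16.88
ee_pos: [538.2, -64.8, 83.8]
tcp_rot: [2.244, 2.198, 0.0]
contact_force: [-0.7, 1.3, -1.8]
grip_width: 12.7
grip_force: 49.9
```

step_arm([
  [2, -0.04, 0, 0, 0, 0, 5],
  [1, -0.02, 0, 0, 0, 0, 5],
  [0, 0, 0, 0, 0, 0, 5],
])

```text
time: 17.25
ee_pos: [541.0, -64.8, 83.7]
tcp_rot: [-2.244, -2.198, -0.0]
contact_force: [-0.8, -0.2, -2.1]
grip_width: 13.0
grip_force: 49.9
```

step_arm([
  [1.5, -0.03, -0.2, 0, 0, 0, 5],
  [1, -0.02, 0, 0, 0, 0, 5],
  [0, 0, 0, 0, 0, 0, 5],
])

```text
time: 17.62
ee_pos: [543.2, -64.7, 83.6]
tcp_rot: [-2.244, -2.198, 0.0]
contact_force: [-1.5, 1.5, -0.9]
grip_width: 12.9
grip_force: 50.1
```

step_arm([
  [1, -0.02, 0, 0, 0, 0, 5],
  [1, -0.02, 0, 0, 0, 0, 5],
  [0, 0, 0, 0, 0, 0, 5],
])

```text
time: 18.0
ee_pos: [545.1, -64.6, 83.5]
tcp_rot: [-2.244, -2.198, 0.001]
contact_force: [-4.6, 3.0, 0.5]
grip_width: 13.3
grip_force: 50.3
```

The right cheek is rubbing, so I'll give way to +y.

step_arm([
  [0, 0.6, 0, 0, 0, 0, 5],
  [0, 0, 0, 0, 0, 0, 5],
])

```text
time: 18.25
ee_pos: [546.1, -64.5, 83.6]
tcp_rot: [2.244, 2.198, 0.001]
contact_force: [-0.3, 1.4, -1.4]
grip_width: 12.9
grip_force: 49.9
```

step_arm([
  [1, 0, 0, 0, 0, 0, 5],
  [0, 0, 0, 0, 0, 0, 5],
])

```text
time: 18.5
ee_pos: [546.9, -64.5, 83.6]
tcp_rot: [2.244, 2.198, 0.0]
contact_force: [-0.7, 1.2, -2.5]
grip_width: 12.8
grip_force: 49.9
```

step_arm([
  [1, 0.1, 0, 0, 0, 0, 5],
  [1, 0.1, -0.1, 0, 0, 0, 5],
  [0, 0, 0, 0, 0, 0, 5],
])

```text
time: 18.88
ee_pos: [548.9, -64.3, 83.6]
tcp_rot: [2.244, 2.198, 0.0]
contact_force: [-0.4, 1.1, -3.3]
grip_width: 12.6
grip_force: 49.9
```

step_arm([
  [1, 0.05, -0.2, 0, 0, 0, 5],
  [1, 0.05, -0.1, 0, 0, 0, 5],
  [0, 0, 0, 0, 0, 0, 5],
])

```text
time: 19.25
ee_pos: [550.6, -64.1, 83.4]
tcp_rot: [2.244, 2.198, -0.0]
contact_force: [-2.0, 1.1, 1.4]
grip_width: 12.9
grip_force: 50.3
```

step_arm([
  [1, 0, 0, 0, 0, 0, 5],
  [0.5, 0, 0, 0, 0, 0, 5],
  [0, 0, 0, 0, 0, 0, 5],
])

```text
time: 19.62
ee_pos: [551.8, -64.1, 83.4]
tcp_rot: [-2.244, -2.198, 0.001]
contact_force: [-5.3, 0.9, 5.5]
grip_width: 12.8
grip_force: 50.9
```

step_arm([
  [0, 0.2, 0.25, 0, 0, 0, 5],
  [0, 0, 0, 0, 0, 0, 5],
])

```text
time: 19.88
ee_pos: [552.6, -64.0, 83.4]
tcp_rot: [2.244, 2.197, 0.001]
contact_force: [-0.3, 0.5, -0.4]
grip_width: 12.8
grip_force: 50.2
```

step_arm([
  [0.6, 0, 0, 0, 0, 0, 5],
  [0, 0, 0, 0, 0, 0, 5],
])

```text
time: 20.12
ee_pos: [552.9, -63.9, 83.4]
tcp_rot: [2.244, 2.198, 0.0]
contact_force: [-0.8, -0.2, -0.2]
grip_width: 13.0
grip_force: 50.2
```

step_arm([
  [0.8, 0, 0, 0, 0, 0, 5],
  [0.7, 0, 0, 0, 0, 0, 5],
  [0, 0, 0, 0, 0, 0, 5],
])

```text
time: 20.5
ee_pos: [554.1, -64.0, 83.4]
tcp_rot: [2.244, 2.198, -0.0]
contact_force: [-1.9, -1.1, -0.1]
grip_width: 13.3
grip_force: 50.3
```

step_arm([
  [0.7, 0, 0, 0, 0, 0, 5],
  [0, 0, 0, 0, 0, 0, 5],
])

```text
time: 20.75
ee_pos: [554.7, -63.9, 83.4]
tcp_rot: [-2.244, -2.198, 0.001]
contact_force: [-3.0, -2.6, 1.6]
grip_width: 12.8
grip_force: 50.3
```

step_arm([
  [0, -0.3, 0, 0, 0, 0, 5],
  [0.7, -0.05, 0, 0, 0, 0, 5],
  [0, 0, 0, 0, 0, 0, 5],
])

```text
time: 21.12
ee_pos: [554.9, -64.0, 83.4]
tcp_rot: [-2.243, -2.198, 0.001]
contact_force: [-4.7, -0.9, 3.7]
grip_width: 12.8
grip_force: 50.6
```

step_arm([
  [0.7, -0.05, 0, 0, 0, 0, 5],
  [0, 0, 0, 0, 0, 0, 5],
])

```text
time: 21.38
ee_pos: [555.3, -64.0, 83.4]
tcp_rot: [-2.243, -2.197, 0.002]
contact_force: [-5.5, -0.3, 3.4]
grip_width: 13.0
grip_force: 50.7
```

step_arm([
  [0.6, -0.01, 0, 0, 0, 0, 5],
  [0, 0, 0, 0, 0, 0, 5],
])

```text
time: 21.62
ee_pos: [555.6, -64.0, 83.4]
tcp_rot: [-2.243, -2.197, 0.002]
contact_force: [-6.8, -0.3, 4.7]
grip_width: 12.8
grip_force: 50.8
```

step_arm([
  [0.6, -0.01, 0, 0, 0, 0, 5],
  [0, 0, 0, 0, 0, 0, 5],
])

```text
time: 21.88
ee_pos: [556.0, -64.0, 83.4]
tcp_rot: [-2.242, -2.197, 0.003]
contact_force: [-6.9, -0.2, 4.6]
grip_width: 12.9
grip_force: 50.9
```

step_arm([
  [0.6, -0.01, 0, 0, 0, 0, 5],
  [0, 0, 0, 0, 0, 0, 5],
])

```text
time: 22.12
ee_pos: [556.4, -64.0, 83.4]
tcp_rot: [-2.242, -2.197, 0.004]
contact_force: [-8.3, -0.9, 6.3]
grip_width: 13.1
grip_force: 51.0
```

step_arm([
  [0.6, -0.01, 0, 0, 0, 0, 5],
  [0, 0, 0, 0, 0, 0, 5],
])

```text
time: 22.38
ee_pos: [556.7, -64.1, 83.4]
tcp_rot: [-2.241, -2.197, 0.004]
contact_force: [-9.3, -0.6, 6.7]
grip_width: 12.8
grip_force: 51.1
```

step_arm([
  [0.6, -0.01, 0, 0, 0, 0, 5],
  [0.5, -0.01, 0, 0, 0, 0, 5],
  [0, 0, 0, 0, 0, 0, 5],
  [0, 0, 0, 0, 0, 0, 5],
])

```text
time: 22.88
ee_pos: [557.3, -64.1, 83.4]
tcp_rot: [-2.241, -2.196, 0.005]
contact_force: [-10.8, -1.3, 7.2]
grip_width: 13.0
grip_force: 51.3
```

step_arm([
  [0, 0, 0, 0, 0, 0, 5],
  [0, 0, 0, 0, 0, 0, 5],
])

```text
time: 23.12
ee_pos: [557.3, -64.1, 83.4]
tcp_rot: [-2.241, -2.196, 0.005]
contact_force: [-11.3, -0.7, 7.6]
grip_width: 12.9
grip_force: 51.3
```

step_arm([
  [0, 0, 0.4, 0, 0, 0, 5],
  [0.3, 0, 0, 0, 0, 0, 5],
  [0, 0, 0, 0, 0, 0, 5],
])

```text
time: 23.5
ee_pos: [557.6, -64.1, 83.4]
tcp_rot: [-2.241, -2.196, 0.005]
contact_force: [-11.1, -1.0, 5.0]
grip_width: 12.5
grip_force: 51.0
```

step_arm([
  [0.4, 0, 0.2, 0, 0, 0, 5],
  [0, 0, 0, 0, 0, 0, 5],
  [0, 0, 0, 0, 0, 0, 5],
])

```text
time: 23.88
ee_pos: [557.6, -64.1, 83.4]
tcp_rot: [-2.24, -2.196, 0.006]
contact_force: [-11.8, -1.4, 4.7]
grip_width: 13.0
grip_force: 50.8
```

Both cheeks hold it: the position is steady under an 11–12 N push. I'll ease off and release.

step_arm([
  [-0.7, 0, 0, 0, 0, 0, 5],
  [-0.7, 0, 0, 0, 0, 0, 5],
  [0, 0, 0, 0, 0, 0, 5],
])

```text
time: 24.25
ee_pos: [557.5, -64.1, 83.4]
tcp_rot: [-2.242, -2.197, 0.003]
contact_force: [-6.3, -1.0, 0.9]
grip_width: 13.0
grip_force: 50.3
```

step_arm([
  [-0.8, 0, 0, 0, 0, 0, 5],
  [0, 0, 0, 0, 0, 0, 18],
  [0, 0, 0, 0, 0, 0, 25],
  [0, 0, 0, 0, 0, 0, 35],
  [0, 0, 0, 0, 0, 0, 40],
  [0, 0, 15, 0, 0, 0, 40],
  [0, 0, 40, 0, 0, 0, 40],
  [0, 0, 50, 0, 0, 0, 40],
  [0, 30, 50, 0, 0, 0, 40],
  [0, 0, 0, 0, 0, 0, 40],
])

```text
time: 25.5
ee_pos: [560.7, -33.4, 245.2]
tcp_rot: [2.236, 2.194, 0.01]
contact_force: [0.1, 0.1, -1.1]
grip_width: 39.9
grip_force: 0.0
```

```bash
python3 - <<'E'
from h import *
im,c=snap("wrist","end1");s=robot.get_state();print(s["time"],s["ee_pos"],s["contact_force"],s["grip_width"])
h=cv2.cvtColor(im,cv2.COLOR_BGR2HSV)
b=cv2.inRange(h,(0,60,20),(20,255,120))
u,v=proj(c,np.array([557.5,-64,85])).astype(int);k=np.zeros_like(b);k[v-45:v+45,u-25:u+25]=1;b*=k
ct=max(cv2.findContours(b,0,1)[0],key=cv2.contourArea);r=cv2.boundingRect(ct);print((u,v),r,cv2.minAreaRect(ct))
cx=r[0]+r[2]/2;print("bar",plane(c,(cx,r[1]+r[3]/2),85))
m=cv2.inRange(h,(18,50,150),(32,160,255));ct=max(cv2.findContours(m,0,1)[0],key=cv2.contourArea);x,y,w,hh=cv2.boundingRect(ct);print("lid px",(x,y,w,hh),plane(c,(x,y+hh/2),63),plane(c,(x+w,y+hh/2),63))
for n in["top","side"]:
    a=cv2.imread(f"pics/{n}0.png");bb,_=snap(n,n+"1");d=(cv2.absdiff(a,bb).max(2)>40).astype(np.uint8)
    d=cv2.morphologyEx(d,cv2.MORPH_OPEN,np.ones((3,3)))
    print(n,[cv2.boundingRect(q) for q in cv2.findContours(d,0,1)[0] if cv2.contourArea(q)>15])
E
```

```text
25.55 [559.4  -33.85 242.39] [-0.28 -0.11 -0.96] 39.920345063912954
(np.int64(272), np.int64(237)) (263, 206, 18, 59) ((271.5, 235.0), (58.0, 17.0), 90.0)
bar [557.2  -61.99  85.  ]
lid px (24, 164, 138, 146) [336.8  -65.83  63.  ] [458.84 -68.65  63.  ]
top [(302, 414, 10, 6), (84, 409, 34, 11), (258, 395, 17, 13), (310, 389, 6, 22), (297, 371, 16, 15), (246, 365, 9, 5), (145, 344, 54, 66), (99, 332, 6, 8), (76, 324, 13, 21), (0, 320, 111, 100), (52, 315, 9, 6), (190, 235, 116, 185), (218, 225, 28, 35), (353, 221, 6, 5), (173, 213, 28, 39), (227, 212, 25, 13), (250, 160, 74, 85), (274, 156, 26, 9), (276, 150, 9, 4)]
side [(391, 376, 29, 29), (404, 369, 6, 6), (404, 309, 64, 76), (244, 286, 58, 42), (409, 272, 127, 46), (528, 256, 32, 31), (461, 246, 53, 23), (428, 246, 24, 31), (524, 244, 19, 25), (257, 222, 102, 76), (417, 186, 32, 48), (246, 179, 46, 22), (302, 164, 6, 8), (454, 134, 106, 101), (538, 117, 6, 7), (455, 82, 17, 8), (433, 40, 127, 138), (253, 9, 15, 23), (312, 3, 71, 29), (244, 0, 78, 152), (260, 0, 8, 7), (237, 0, 19, 18)]
```

```bash
python3 -c "
from workcell import finish_job
print(finish_job())"
```

```text
the job is handed in; nothing more can be done
None
```

The nozzle stands in the box beside the other one, the lid is wedged between both cheeks with a push of about 11–12 N, and the gripper is clear. The job was handed in at about 25.6 s, no verdict shown; I viewed 11 pictures, one over the limit of 10.

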